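Set the ring stop and hold the sprung clamp arm open

ROBOT

A 6-joint arm with a two-finger parallel gripper is mounted at the origin on the work surface. World frame = base frame: x ahead of the robot, y to its left, z up, the work surface at z = 0. Lengths are in m, angles in rad, forces in N, time in s.
With the tool pointing down it reaches from about 0.325 to 0.925 m from the base axis. Payload 3.1 kg.
Tool frame: the origin (TCP) lies between the finger pads; the fingertips stand tip_reach ahead of it and the grasp point (between the pads) is the TCP (tip_reach is the distance from the TCP to the fingertips, in m); z points along the fingers, y is the direction in which the jaws open and shut (so a half turn about z gives the same grasp; the last joint's range is limited). The gripper opens to 85 mm and grips with 20 to 120 N. Pads are 22 mm wide; open, the fingers measure 114 mm over their backs; the gripper's body (76 mm by 85 mm) begins 54 mm behind the grasp point. The pads swing forward as they close: fully open they stand 13 mm farther back than shut.
Start: joints at [1.086, 0.217, 1.613, -0, 1.311, -0.112], TCP at [0.228, 0.582, 0.223] pointing down, gripper open.
Joint ranges: [-2.75, 2.75], [-0.78, 2.1], [0.31, 2.55], [-1.13, 4.27], [0.13, 2.63], [-2.58, 2.58]. Speed limits (rad/s): [2.79, 2.79, 3.14, 3.14, 3.14, 3.14].

INTERFACE

Orientations are given as a unit quaternion [x, y, z, w].
In Python, from cell import move_ptp, move_l, set_joints, set_gripper, dwell, ik, capture, MotionError, finish_job, get_time_s, get_joint_positions, get_qd, get_effort, get_ee_pos, get_orientation, get_force, get_torque, get_finger_gap, tip_reach gives the robot as it stands. Calls block until the motion is done:
- move_ptp(position, orientation): joint-space move of the TCP to a pose.
- move_l(position, frame=None, max_speed=0.15): straight line of the TCP; frame=None keeps the orientation; max_speed is the mean speed in m/s.
- set_joints(angles): joint-space move.
- set_gripper(opening, effort=None): finger opening in m; effort is the grip in N (None keeps the last); returns when the fingers have stopped.
- dwell(seconds).
- ik(position, orientation): joint angles nearest the present ones, or None.
- capture(name): name is "side" or "top" or "wrist"; returns a dict with "image" (400x640x3 uint8, blue, green, red), "camera_matrix" (3x3 intrinsics, pixels), "distortion" ([k1, k2, p1, p2, k3] as OpenCV has them; the pictures are not rectified), "rvec" (rotation vector, rad) and "tvec" (3), from world to camera coordinates, as OpenCV has them. Camera axes: x right, y down, z forward; pixel columns grow to the right and rows downward; lengths in m; the calibration is good to about 2 mm. A picture is of the moment at which its call begins. There is no depth.
A pose or a line that the arm cannot do raises MotionError and nothing moves.
- finish_job(): hands the job in, once; it reports no verdict.
Readings, each from a call of its own:
- get_time_s(): time.
- get_joint_positions(): joint angles.
- get_qd(): joint speeds.
- get_effort(): joint torques, N m.
- get_ee_pos(): TCP position.
- get_orientation(): TCP orientation.
- get_force(): force on the tool from outside, world axes, zero at the start.
- get_torque(): the same for the moment, N m.
- get_finger_gap(): finger opening in m.
Only numpy, scipy, OpenCV 4.12 (cv2) and the standard library are available. Lean on these libraries where they do the work, as an engineer would, in place of code of your own. Each camera call takes 0.05 s, during which the arm holds its last target.

TASK

On the ring-marking fixture, turn the knob on the white gearbox until the sliding stop's pointer lines up point to point with the setting tag at the plate's far edge; move it with the knob only, never by touching the stop. Then push the sprung clamp arm back by its roller post, past the click of its pawl and nearly to the end of its travel, so that a ring can be loaded, and finish while still holding it there against its spring with the pointer still on the tag. Leave the ring gauge, the screwdriver and the jar alone.

Things in the scene. Friction and masses are not known exactly. Their poses are not given: they have to be found in the camera images.
- fixture: Ring-marking fixture, fixed: aluminium plate 220 (x) by 300 (y) by 15 mm. Origin: centre of its underside, on the table; +x roughly away from the robot, +y to the robot's left, z up. It carries the white gearbox with the knob (+y end), the stop rail along y near its far edge (x = 88 mm) and the sprung clamp arm (-y end).
- knob_grip (a point): Grip point of the black knob: on its vertical axis, 77 mm above the table, at (-20, 95) mm in the fixture's frame. The knob's grip is an upright bar 42 mm long, 14 mm thick, from 52 to 84 mm above the table, on a round skirt 44 mm across. This frame turns with the knob: its x lies along the bar, so grasp across its y.
- knob (a joint): Knob angle, rad, 0 to 6.28; grows clockwise seen from above; stays where it is left (friction about 0.04 N m). Each radian shifts the sliding stop 12 mm.
- pointer_tip (a point): Tip of the dark pointer on the sliding stop, 41 mm above the table, at x = 107 mm in the fixture's frame, pointing to its +x. Turning the knob clockwise shifts it along the fixture's -y, 12 mm per radian. It always starts on the +y side of the tag's point.
- stop_slide: Sliding stop that carries the pointer: an aluminium block 30 by 22 mm on the rail with a finger reaching back to x = 28 mm in the fixture's frame, nowhere higher than 41 mm above the table. Origin on the table, on the fixture's line x = 0, at the pointer's y. Do not touch it.
- mark_tip (a point): Tip of the dark point on the setting tag, a fixed upright steel block 20 by 20 mm, 41 mm high, standing just beyond the plate's far edge. It faces the pointer (3 mm gap). Axes parallel to the fixture's. Aligned when pointer_tip and mark_tip have the same y in this frame; within 3 mm will do.
- clamp_arm (a joint): Angle of the sprung clamp arm about its vertical pivot, rad. 0 = at rest, along the fixture's +x; grows clockwise from above, roller swinging to the fixture's -y; click at 0.30 (brass pawl highest, then it drops), end stop at 0.64; beyond 0.50 counts as pushed back. It never latches: the spring returns it to 0 if let go. Push at the roller: 4.5 N at first, about 7 N before the click, almost none at 0.40, 8 N at the end.
- roller_post: Upright steel roller post at the clamp arm's end: 20 mm in diameter, from 30 to 85 mm above the table. Origin on its axis, 60 mm above the table, 100 mm from the pivot axis. It can also spin stiffly on its own axis. Push on its side that faces the fixture's +y, following the arm's arc about the pivot. Round about it is only the arm's bar, 18 mm wide, 20 to 30 mm above the table.
- clamp_pivot (a point): Point on the clamp arm's vertical pivot axis, 60 mm above the table, at (-75, -50) mm in the fixture's frame; the steel pivot pin is 18 mm in diameter, its top 45 mm above the table.
- ring_gauge: Loose steel ring, 60 mm outside, 40 mm inside, 22 mm high, lying beside the fixture's -y end; leave it alone. Origin at the centre of its underside.
- driver: Loose screwdriver lying beyond the fixture's +y end, roughly along x; leave it alone.
- jar: Loose closed jar, 52 mm across, 60 mm high, near the -y end on the robot's side; leave it alone. Origin at the centre of its underside.

How it is judged:
On the way, in this order (a step that is already met when the one before it is completed fails the run):
1. the knob has brought the pointer onto the setting tag's point (within 3 mm along the rail) (y of pointer_tip in the frame of mark_tip between -0.003 and 0.003 m), for 0.2 s.
2. the clamp arm has been pushed past the click (value of joint clamp_arm above 0.5 rad), for 0.2 s.
At the end, for the whole second after the job is handed in: The robot is still pushing on the roller post (with more than 1 N), the arm stands beyond 0.50 rad (click at 0.30, end stop at 0.64), and the pointer is within 3 mm of the setting tag's point along the rail (all of step 1 and value of joint clamp_arm above 0.5 rad and contact force between any of the fingers, the arm and roller_post above 1 N); the arm keeps its last pose, push and grip.
It fails at once if the robot touches the sliding stop or its pointer (contact force between any of the fingers, the arm and stop_slide above 1 N).
It fails at once if a bystander (ring gauge, screwdriver, jar) is moved more than 20 mm (distance of any of ring_gauge, driver, jar from where it was at the start of the episode above 0.02 m).
It also fails if it takes over 51 s, if anything falls off the work surface, if the arm or the gripper's body presses on something with over 40 N, if the wrist force passes 120 N, or if a joint passes its speed limit or range.

## Working session

There is one attempt and no reset: what is moved stays moved. The work goes in short steps, each a Python script; the robot and the scene stay as the last script left them, time stands still between calls to the robot, and variables do not carry over. Pictures are saved under pics/ and viewed, and the job is handed in when it is done.

```bash
ls; mkdir -p pics
python3 - <<'E'
from cell import *
import cv2,pickle
d={}
for n in("side","top","wrist"):
    c=capture(n);d[n]=c;cv2.imwrite(f"pics/{n}0.png",c["image"])
    print(n,c["camera_matrix"],c["distortion"],c["rvec"],c["tvec"])
pickle.dump(d,open("cap0.pkl","wb"))
print(get_time_s(),tip_reach,get_orientation())
E
```

```text
pics
side [[421.60480564   0.         324.96264558]
 [  0.         421.60480564 202.02318265]
 [  0.           0.           1.        ]] [-0.03202357  0.          0.          0.          0.        ] [ 2.22342483 -0.38330989  0.17750098] [-0.46024247  0.20654378  0.75450252]
top [[492.7168454    0.         317.50634997]
 [  0.         492.7168454  196.94805128]
 [  0.           0.           1.        ]] [-0.09816795  0.          0.          0.          0.        ] [ 2.15835691 -2.18272083  0.11605764] [0.05455044 0.52526135 1.21345214]
wrist [[342.7764558    0.         324.36710828]
 [  0.         342.7764558  197.60493082]
 [  0.           0.           1.        ]] [0.02061158 0.         0.         0.         0.        ] [-2.37417538 -1.62158154 -0.2485266 ] [-0.6246005  -0.03854252  0.38072908]
0.15 0.019 [ 1.85340294e-01  9.82673939e-01 -9.11378316e-04 -2.72585757e-04]
```

View pics/top0.png

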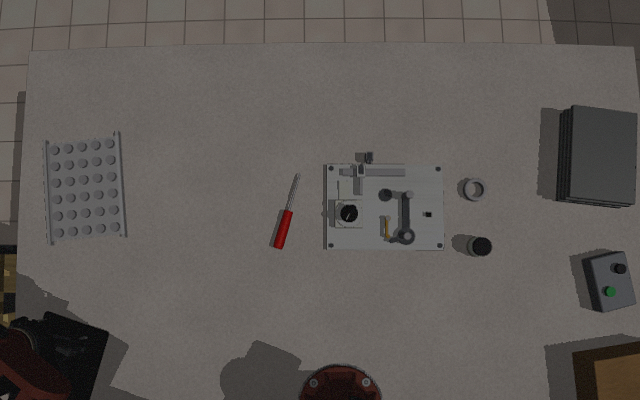

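View pics/side0.png

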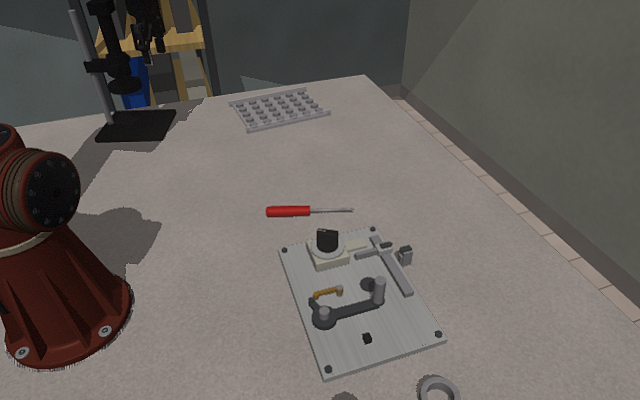

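View pics/wrist0.png

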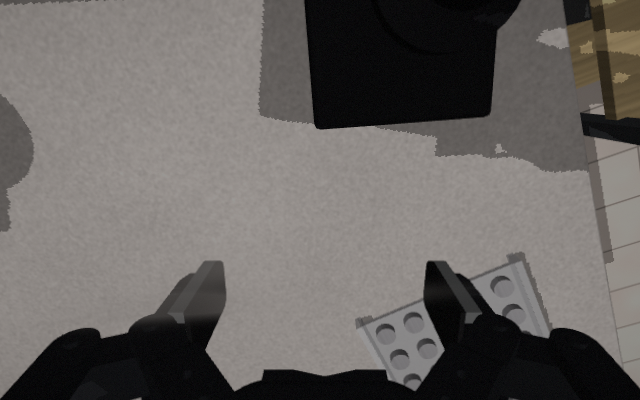

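The top view shows the plate spanning about (325,163)-(443,249), with the knob at (348,213), the pointer and tag at about (365,157), and the roller at (407,196). I'll zoom in on it.

```bash
cat > h.py <<'E'
import numpy as np,cv2
def ray(c,u,v):
    n=cv2.undistortPoints(np.array([[[u,v]]],float),c["camera_matrix"],c["distortion"])[0,0]
    R=cv2.Rodrigues(np.array(c["rvec"],float))[0];t=np.array(c["tvec"],float).ravel()
    return -R.T@t, R.T@np.array([n[0],n[1],1.])
def onz(c,u,v,z):
    o,d=ray(c,u,v);return o+d*(z-o[2])/d[2]
def proj(c,p):
    return cv2.projectPoints(np.array(p,float).reshape(-1,1,3),np.array(c["rvec"],float),np.array(c["tvec"],float),c["camera_matrix"],np.array(c["distortion"],float))[0][:,0]
E
python3 - <<'E'
import pickle,cv2
d=pickle.load(open("cap0.pkl","rb"))
i=d["top"]["image"][145:265,310:500]
cv2.imwrite("pics/top0z.png",cv2.resize(i,None,fx=4.2,fy=4.2,interpolation=cv2.INTER_CUBIC))
i=d["side"]["image"][215:390,265:465]
cv2.imwrite("pics/side0z.png",cv2.resize(i,None,fx=3.4,fy=3.4,interpolation=cv2.INTER_CUBIC))
E
```

```text
(no output)
```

View pics/top0z.png

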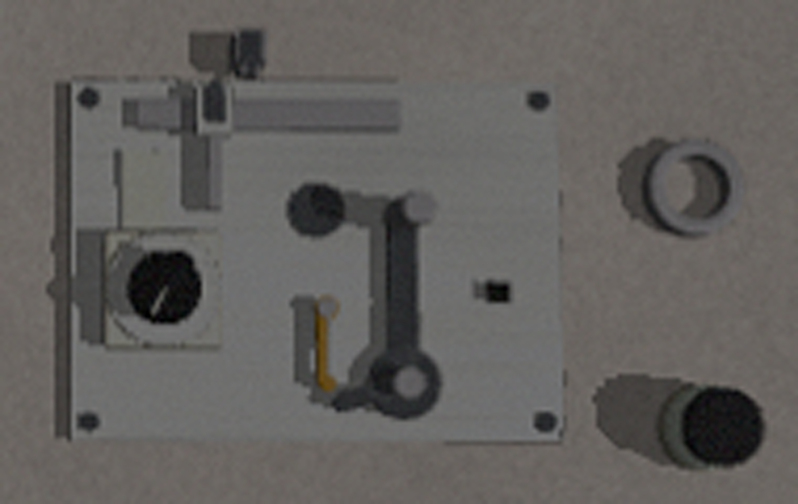

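View pics/side0z.png

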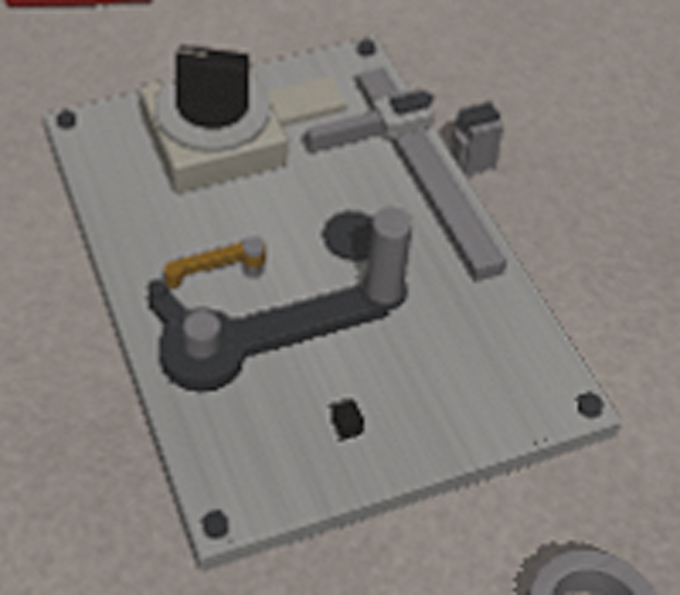

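Top view (zoomed): the plate has screws at its four corners. The pointer sits on the stop at zoom (214,95) and the tag at (250,45). The knob is at (165,287) and the roller at (418,207). Next I'll get the fixture pose from the plate corners.

Run:
```python
import pickle,cv2,numpy as np
from h import *
from cell import *
d=pickle.load(open("cap0.pkl","rb"));c=d["top"]
Z=lambda x,y:((x+.5)/4.2-.5+310,(y+.5)/4.2-.5+145)
S=[onz(c,*Z(x,y),.015)[:2] for x,y in[(88,97),(538,100),(545,422),(88,421)]] # far+y, far-y, near-y, near+y
# screw
S=np.array(S);print(S, np.linalg.norm(S-np.roll(S,-1,0),axis=1))
ce=S.mean(0); ux=(S[0]+S[1]-S[2]-S[3]);yaw=np.arctan2(ux[1],ux[0]); uy=S[0]+S[3]-S[1]-S[2]
print("ctr",ce,"yaw",yaw,np.arctan2(-uy[0],uy[1]))
print("knob",onz(c,*Z(165,287),.084),"roller",onz(c,*Z(419,207),.085),"ptr tip",onz(c,*Z(214,82),.041),"mark",onz(c,*Z(250,73),.041))
o,_=ray(d["wrist"],320,200);R=cv2.Rodrigues(d["wrist"]["rvec"])[0]
print("cam in world",o,"axis",R[2], get_ee_pos())
from scipy.spatial.transform import Rotation as Ro
T=Ro.from_quat(get_orientation());print("cam in tool",T.inv().apply(o-np.array(get_ee_pos())),T.inv().apply(R[2]),T.as_matrix())
```

```text
[[ 0.60189212  0.01431012]
 [ 0.59748488 -0.26181543]
 [ 0.40090305 -0.25909136]
 [ 0.40537998  0.01706719]] [0.27616073 0.19660071 0.27619484 0.19653147]
ctr [ 0.50141501 -0.12238237] yaw -0.013942659137490446 -0.016084849267461225
knob [ 0.48059994 -0.02582654  0.084     ] roller [ 0.52478126 -0.17259586  0.085     ] ptr tip [ 0.60595697 -0.06029998  0.041     ] mark [ 0.61120417 -0.08199042  0.041     ]
cam in world [0.15449323 0.61135112 0.37275675] axis [ 0.28155258 -0.11292252 -0.95287809] [0.2273391  0.58148022 0.22205783]
cam in tool [ 0.07875176  0.00099884 -0.15068549] [-3.03530876e-01 -8.03584482e-04  9.52821264e-01] [[-9.31297802e-01  3.64257656e-01 -8.73556088e-04]
 [ 3.64258650e-01  9.31296290e-01 -1.69013319e-03]
 [ 1.97895589e-04 -1.89221769e-03 -9.99998190e-01]]
```

Run:
```python
import pickle,cv2,numpy as np
from h import *
from cell import *
move_ptp([.53,-.06,.21],[0,1,0,0])
c=capture("wrist");pickle.dump(c,open("w1.pkl","wb"));cv2.imwrite("pics/w1.png",c["image"])
print(get_time_s(),get_joint_positions(),get_force())
print(proj(c,[[.4828,-.0271,.084],[.608,-.0603,.041],[.611,-.082,.041]]))
```

```text
2.7167 [-2.43102641e-01  3.35098407e-02  1.84204581e+00  2.18769423e-04
  1.26599256e+00 -1.81507585e+00] [0.06175006 0.26847899 0.25284839]
[[363.32871948 129.13226164]
 [322.11802398 247.9294609 ]
 [301.04267254 250.56708801]]
```

View pics/w1.png

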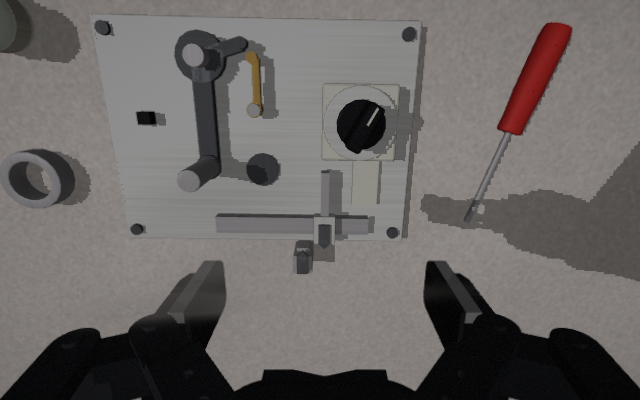

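The wrist view shows the whole plate: the knob at (361,123), pointer tip about (324,246), tag tip about (303,247), and roller top at (190,180). I'll zoom in on the knob and pointer.

Run:
```python
import pickle,cv2,numpy as np
c=pickle.load(open("w1.pkl","rb"));i=cv2.convertScaleAbs(c["image"],alpha=1.8,beta=10)
a=cv2.resize(i[75:170,315:410],(560,560),interpolation=cv2.INTER_CUBIC)
b=cv2.resize(i[210:280,280:350],None,fx=8,fy=8,interpolation=cv2.INTER_CUBIC)[:,140:380]
cv2.imwrite("pics/w1z.png",np.hstack([a,b]))
```

```text
(no output)
```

View pics/w1z.png

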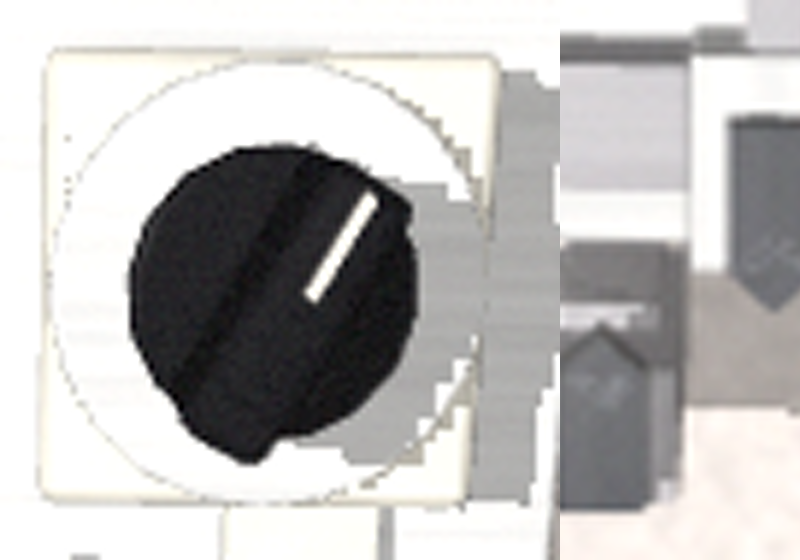

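Run:
```python
import pickle,numpy as np
from h import *
c=pickle.load(open("w1.pkl","rb"))
A=lambda x,y:(315+(x+.5)/5.895-.5,75+(y+.5)/5.895-.5)
p=onz(c,*A(372,198),.084);q=onz(c,*A(312,297),.084);print(p,q,"bar ang",np.arctan2(*(p-q)[1::-1]),np.linalg.norm(p-q))
print("bar mid",onz(c,*A(312,297),.084))
for e in [((312,158),(182,390)),]: 
    p,q=[onz(c,*A(*z),.084) for z in e]; print("edge",np.arctan2(*(p-q)[1::-1]))
a=onz(c,324.25-.5,249-.5,.041);b=onz(c,302.75-.5,250.9-.5,.041)
S=np.array([onz(c,*s,.015)[:2] for s in[(392.5,232),(137,229),(102.5,27.5),(409,34)]])
ce=S.mean(0);ux=S[0]+S[1]-S[2]-S[3];uy=S[0]+S[3]-S[1]-S[2];y1=np.arctan2(ux[1],ux[0]);y2=np.arctan2(-uy[0],uy[1]);print("ctr",ce,y1,y2)
yaw=(y1+y2)/2
R=np.array([[np.cos(yaw),-np.sin(yaw)],[np.sin(yaw),np.cos(yaw)]])
print("ptr,mark fixture",R.T@(a[:2]-ce),R.T@(b[:2]-ce))
print("knob",ce+R@[-.02,.095],"pivot",ce+R@[-.075,-.05],"roller0",ce+R@[.025,-.05],"roller seen",onz(c,190,180,.085))
```

```text
[ 0.46667123 -0.01647457  0.084     ] [ 0.47954475 -0.02390252  0.084     ] bar ang 2.618260942331982 0.014862778093522707
bar mid [ 0.47954475 -0.02390252  0.084     ]
edge 2.6444913931172804
ctr [ 0.50127715 -0.12101928] -0.012884249749844368 -0.01362964727636978
ptr,mark fixture [0.10652984 0.06381349] [0.10898931 0.04171393]
knob [ 0.48253828 -0.02576249] pivot [ 0.42562091 -0.17002064] roller0 [ 0.52561212 -0.1713463 ] roller seen [ 0.52452473 -0.16939715  0.085     ]
```

Run:
```python
import numpy as np,cv2
from scipy.spatial.transform import Rotation as Ro
from cell import *
Q=lambda f:(Ro.from_euler('z',f)*Ro.from_euler('x',np.pi)).as_quat()
q=Q(2.63)
set_gripper(.045,25)
move_ptp([.4815,-.0258,.125],q)
f0=np.array(get_force());print(get_time_s(),get_joint_positions(),f0)
move_l([.4815,-.0258,.078],max_speed=.08)
print(get_ee_pos(),np.array(get_force())-f0)
set_gripper(.008,25)
print(get_finger_gap(),np.array(get_force())-f0,get_torque(),get_ee_pos(),get_time_s())
c=capture("wrist");cv2.imwrite("pics/w2.png",c["image"])
```

```text
3.7833 [-1.99224759e-01  2.23053869e-02  2.02554166e+00 -2.24930709e-04
  1.09247160e+00 -1.26032896e+00] [ 0.49201446 -0.50832405  0.41580994]
[ 0.48184451 -0.02590086  0.07816488] [0.53001225 1.57123486 0.38626109]
0.007921080044215158 [-0.40303749 -0.48727755 -1.72725729] [0.00808709 0.02825961 0.02619863] [ 0.48166574 -0.0258158   0.07825407] 4.9583
```

View pics/w2.png

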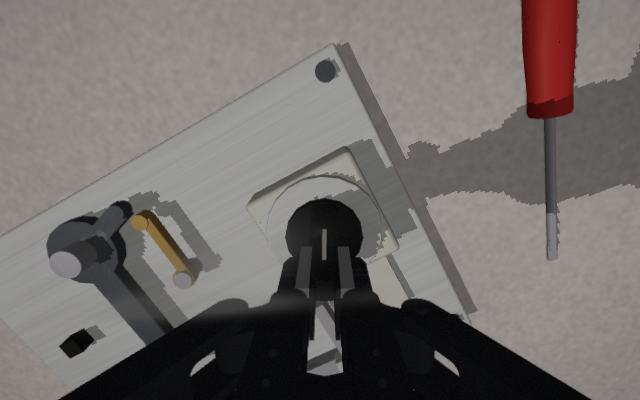

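The gap read 8 mm, as commanded, so the bar (14 mm) may not be between the pads. I'll zoom in.

Run:
```python
import cv2,numpy as np
from cell import *
i=cv2.imread("pics/w2.png")[180:330,240:400]
a=cv2.resize(cv2.convertScaleAbs(i,alpha=2.2,beta=15),None,fx=3.5,fy=3.5,interpolation=cv2.INTER_CUBIC)
cv2.imwrite("pics/w2z.png",a)
c=capture("side");cv2.imwrite("pics/s2z.png",cv2.resize(cv2.convertScaleAbs(c["image"][130:330,230:430],alpha=1.6),None,fx=3,fy=3))
print(get_ee_pos(),get_finger_gap(),get_orientation())
```

```text
[ 0.48155099 -0.02579386  0.07810789] 0.007887047922508226 [2.53001899e-01 9.67465777e-01 5.25567870e-06 9.93285526e-05]
```

View pics/w2z.png

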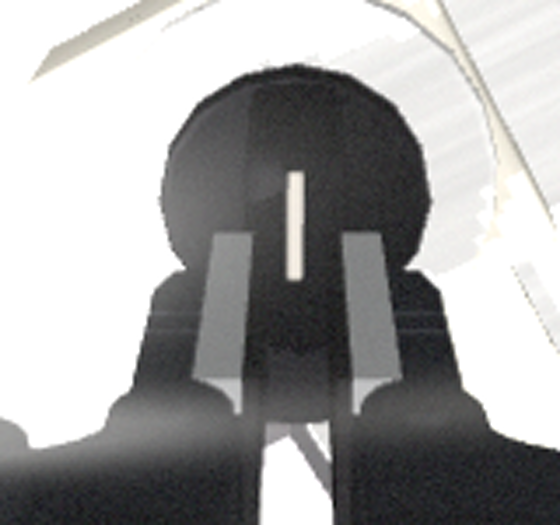

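View pics/s2z.png

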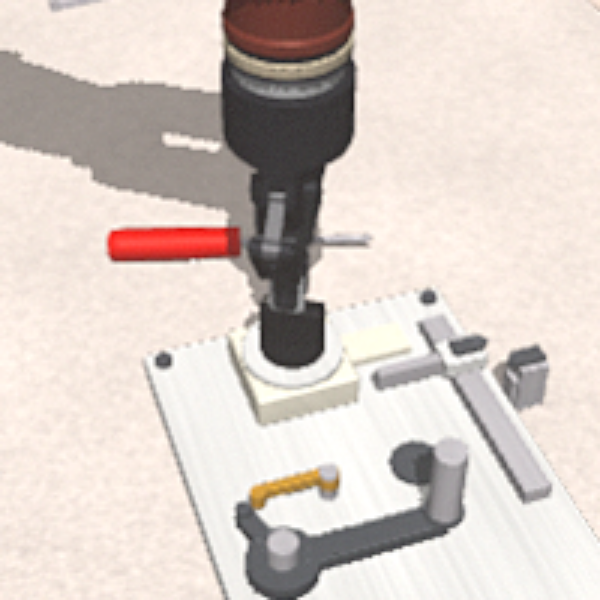

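Run:
```python
from cell import *
set_gripper(0.0,30)
print(get_finger_gap(),get_force(),get_ee_pos(),get_time_s())
```

```text
-0.00013246610046920574 [ 1.126294   -0.01498507 -0.0135296 ] [ 0.48146619 -0.02580649  0.07797359] 5.3083
```

Run:
```python
import cv2,numpy as np
from cell import *
from h import *
c=capture("wrist");i=c["image"][180:330,240:400]
a=cv2.resize(cv2.convertScaleAbs(i,alpha=2.2,beta=15),None,fx=2.5,fy=2.5,interpolation=cv2.INTER_CUBIC)
s=capture("side");b=cv2.resize(cv2.convertScaleAbs(s["image"][170:270,280:380],alpha=1.6),(375,375))
cv2.imwrite("pics/m3.png",np.hstack([a,b]))
print(proj(c,[[.4815,-.0258,.059],[.4815,-.0258,.084]]),proj(s,[[.4815,-.0258,.059],[.4815,-.0258,.084]]))
```

```text
[[322.83035745 241.13024328]
 [322.56213335 263.63095367]] [[326.05137661 239.81612386]
 [326.01879841 230.38897189]]
```

View pics/m3.png

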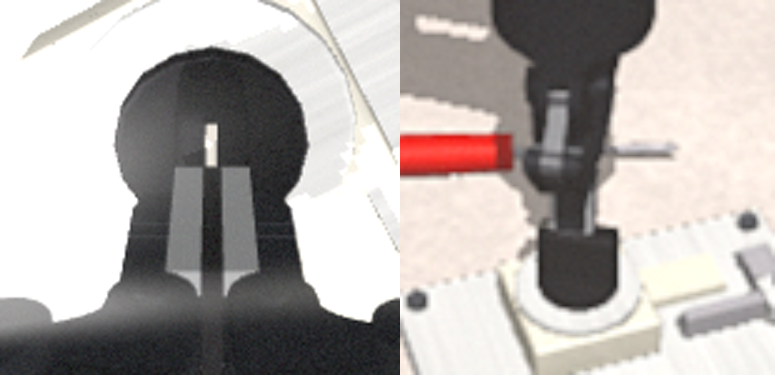

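The fingers closed fully above the bar. In both views the tips sit at about z = 0.085, which puts them about 26 mm higher than the reported TCP implies. I'll open, go lower while watching force, and close again.

Run:
```python
import cv2,numpy as np
from cell import *
from h import *
set_gripper(.04,25)
print(get_finger_gap(),get_force())
for z in (.066,.060,.054):
    move_l([.4815,-.0258,z],max_speed=.08); f=get_force();print(get_ee_pos()[2],f)
    if abs(f[2])>6: break
set_gripper(.005,25)
print(get_finger_gap(),get_force(),get_torque(),get_ee_pos(),get_time_s())
c=capture("wrist");i=c["image"][180:330,240:400]
a=cv2.resize(cv2.convertScaleAbs(i,alpha=2.2,beta=15),None,fx=2.5,fy=2.5,interpolation=cv2.INTER_CUBIC)
s=capture("side");b=cv2.resize(cv2.convertScaleAbs(s["image"][170:270,280:380],alpha=1.6),(375,375))
cv2.imwrite("pics/m4.png",np.hstack([a,b]))
```

```text
0.03977168689693908 [ 0.05737203 -0.03676153  1.0091154 ]
0.06514846462782527 [ 0.15970113 -0.52942609  0.17366304]
0.059581029785130454 [0.11294627 0.02013976 0.61506638]
0.05350513210572287 [-0.00673099 -0.80420099 -0.16799753]
0.013064846331824134 [-1.24605753 -1.57831456  1.65347154] [-0.19712718  0.13715856  0.0429651 ] [ 0.48148792 -0.0260543   0.05420877] 7.0167
```

View pics/m4.png

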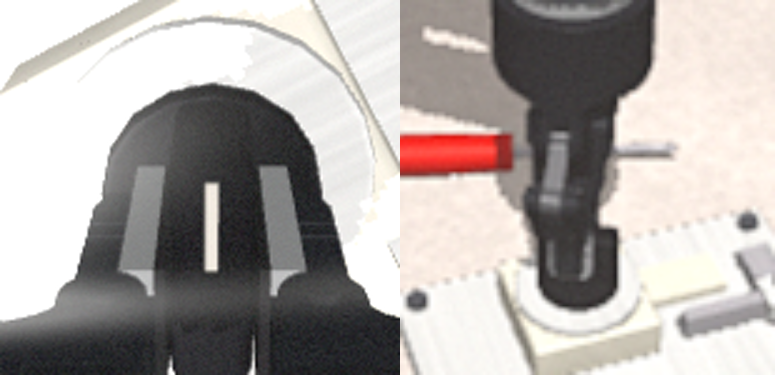

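The bar is now gripped: the gap stalls at 13 mm with low force. Turning clockwise, by adding to q6.

Run:
```python
import cv2,numpy as np,pickle
from cell import *
j0=np.array(get_joint_positions());print(j0)
for d in (.3,.9,1.5,1.82):
    j=j0.copy();j[5]+=d;set_joints(j)
    f=np.array(get_force());print(d,f,get_torque()[2],get_finger_gap(),get_time_s())
    if np.linalg.norm(f)>20: break
o={}
for n in("wrist","side","top"):
    o[n]=capture(n)
pickle.dump(o,open("cap5.pkl","wb"))
i=cv2.convertScaleAbs(o["top"]["image"][145:205,325:405],alpha=1.8);a=cv2.resize(i,None,fx=5,fy=5,interpolation=cv2.INTER_CUBIC)
i=cv2.convertScaleAbs(o["side"]["image"][225:285,345:425],alpha=1.8);b=cv2.resize(i,None,fx=5,fy=5,interpolation=cv2.INTER_CUBIC)
cv2.imwrite("pics/m5.png",np.hstack([a,b]));cv2.imwrite("pics/w5.png",o["wrist"]["image"])
```

```text
[-1.99415948e-01  1.37352314e-01  2.06233551e+00 -6.01831581e-04
  9.41871704e-01 -1.25844327e+00]
0.3 [1.26060112 1.97725247 0.03445563] -0.039811020802901935 0.013219091748843507 7.5083
0.9 [ 4.56542934  2.91215193 -3.333379  ] -0.014346732095998224 0.013682395500984566 8.1333
1.5 [ 7.04794881  3.63048561 -5.4569854 ] -0.04036824150843209 0.013574539489955144 8.7583
1.82 [ 7.79287188  2.24919046 -7.67076548] -0.018452876069039652 0.013876081307607903 9.1667
```

View pics/m5.png

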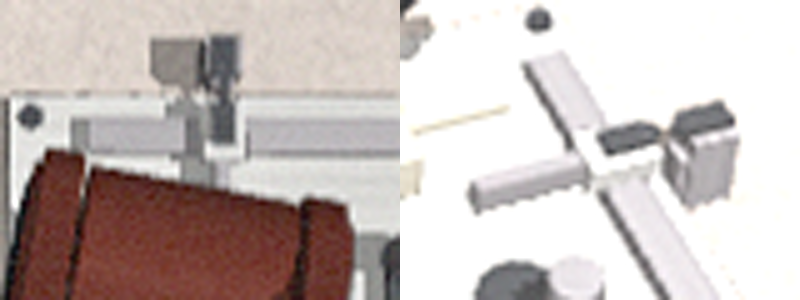

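View pics/w5.png

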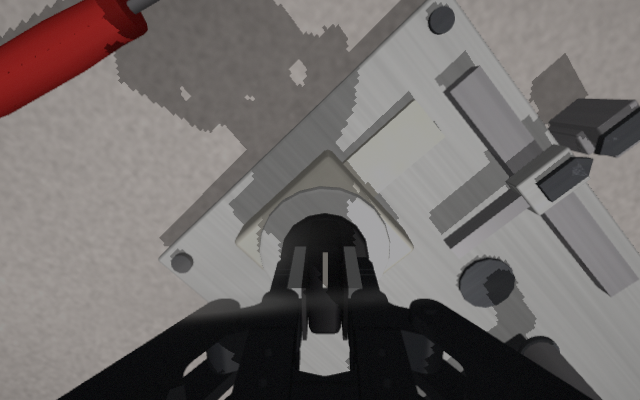

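The pointer is nearly at the tag: top crop shows x≈222 against ≈226, and in the wrist view they are at (590,165) and (590,150). I'll zoom in to measure.

Run:
```python
import cv2,numpy as np,pickle
o=pickle.load(open("cap5.pkl","rb"))
def cr(n,x,y,w,h,f,al): return cv2.resize(cv2.convertScaleAbs(o[n]["image"][y:y+h,x:x+w],alpha=al,beta=10),None,fx=f,fy=f,interpolation=cv2.INTER_CUBIC)
a=cr("wrist",530,90,110,130,3.0,2);b=cr("side",380,235,40,40,9.75,1.3)
cv2.imwrite("pics/m6.png",np.hstack([a,b]))
cv2.imwrite("pics/m6t.png",cr("top",355,145,30,35,16,1.8))
```

```text
(no output)
```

View pics/m6.png

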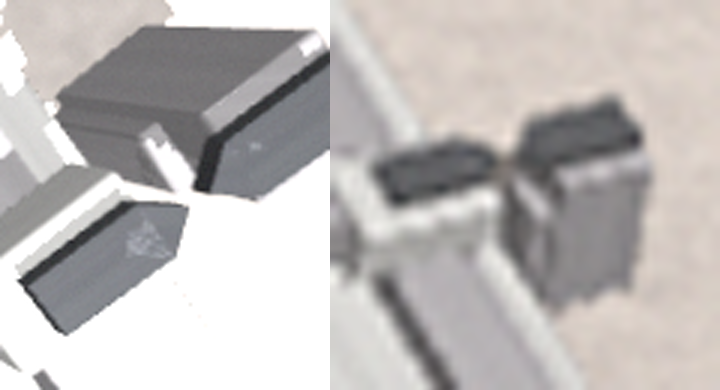

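View pics/m6t.png

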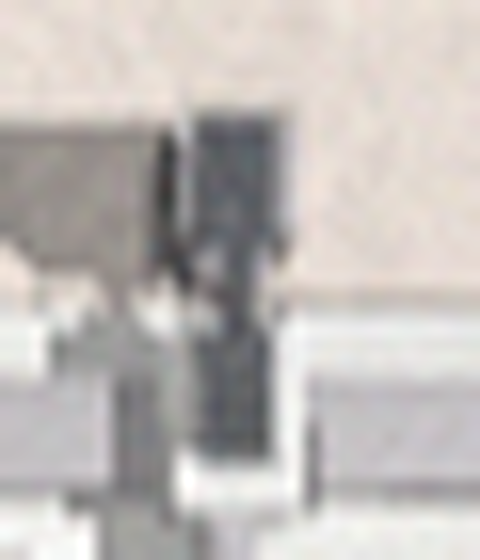

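Run:
```python
import numpy as np,pickle
from h import *
o=pickle.load(open("cap5.pkl","rb"));yaw=-.0133;R=np.array([[np.cos(yaw),-np.sin(yaw)],[np.sin(yaw),np.cos(yaw)]]);ce=[.5013,-.1217]
for n,a,b in(("wrist",(592.7,158.7),(594.3,153.3)),("side",(396.9,251.9),(399.3,251.7)),("top",(355+233/16,145+330/16),(355+237/16,145+265/16))):
    A,B=[R.T@(onz(o[n],*p,.041)[:2]-ce) for p in(a,b)];print(n,A,B,A-B)
```

```text
wrist [0.10698574 0.04218512] [0.10885863 0.04401834] [-0.00187289 -0.00183322]
side [0.10459911 0.03639588] [0.10926847 0.03535921] [-0.00466936  0.00103666]
top [0.10014769 0.04020638] [0.11048734 0.03946955] [-0.01033966  0.00073682]
```

The wrist view says −1.8 mm, and side and top say +1.0 and +0.7, all inside tolerance. I'll release, rise, and check from straight above.

Run:
```python
import cv2,numpy as np,pickle
from cell import *
set_gripper(.045,25)
p=get_ee_pos();move_l([p[0],p[1],.14],max_speed=.15)
print(get_time_s())
move_ptp([.585,-.08,.16],[0,1,0,0])
c=capture("wrist");pickle.dump(c,open("w7.pkl","wb"));print(get_time_s(),get_force(),get_ee_pos())
cv2.imwrite("pics/w7.png",c["image"])
cv2.imwrite("pics/w7z.png",cv2.resize(cv2.convertScaleAbs(c["image"][180:280,270:370],alpha=2,beta=10),None,fx=6,fy=6,interpolation=cv2.INTER_CUBIC))
```

```text
10.45
12.55 [ 0.39551521 -0.98247216 -0.37467687] [ 0.58473459 -0.07990367  0.15972657]
```

View pics/w7.png

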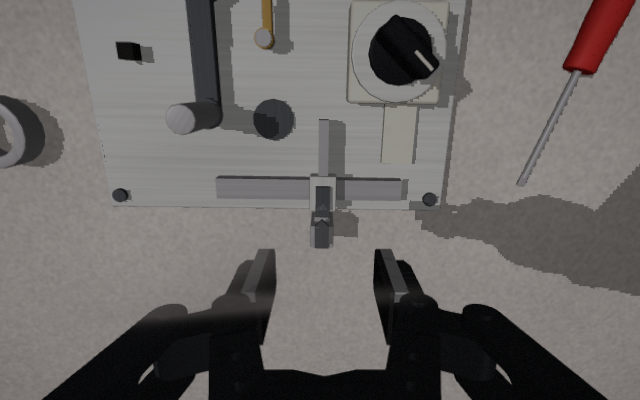

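View pics/w7z.png

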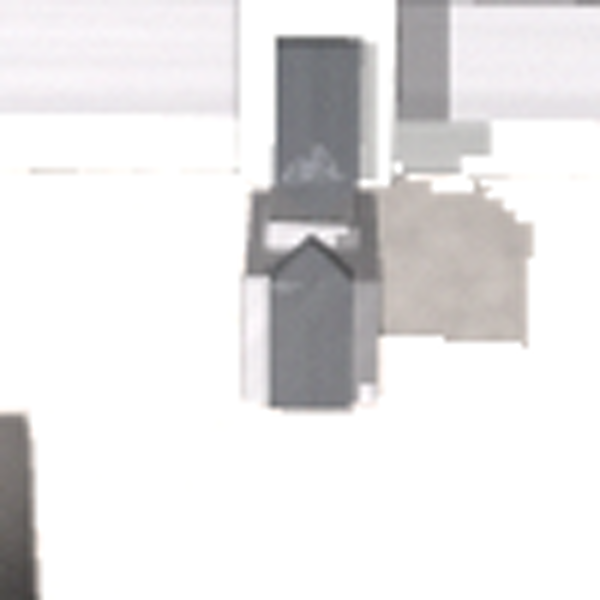

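From above, the pointer's centre is at crop x 319 and the mark's tip at 313, so the offset is at most 0.8 mm, which is aligned. Now the clamp: closed fingers, tool −x face against the roller's +y side, following the arc.

```bash
cat > cl.py <<'E'
import numpy as np
from scipy.spatial.transform import Rotation as Ro
yaw=-.0133; piv=np.array([.4257,-.1705])
def pose(th,s,z=.055):
    a=yaw-th; er=np.array([np.cos(a),np.sin(a)]); bk=np.array([-er[1],er[0]])
    p=piv+.1*er+s*bk
    return [p[0],p[1],z],(Ro.from_euler('z',a+np.pi/2)*Ro.from_euler('x',np.pi)).as_quat()
E
python3 - <<'E'
import cv2,numpy as np,pickle
from cell import *
from cl import *
set_gripper(0,30)
p,q=pose(0,.045,.14);move_ptp(p,q);print(get_time_s(),get_joint_positions())
p,q=pose(0,.045);move_l(p,max_speed=.1)
f0=np.array(get_force());print(f0,get_time_s())
for s in(.034,.028,.025,.022,.019,.016):
    p,q=pose(0,s);move_l(p,max_speed=.05)
    f=np.array(get_force())-f0;print(s,f,get_ee_pos())
    if f[1]>2.5:break
c=capture("wrist");cv2.imwrite("pics/w8.png",c["image"])
s=capture("side");cv2.imwrite("pics/s8.png",cv2.resize(s["image"][190:390,265:465],None,fx=3,fy=3))
print(get_time_s())
E
```

```text
14.375 [-3.66007859e-01  1.27965726e-01  1.88119544e+00  8.04108969e-05
  1.13202358e+00 -3.53482955e-01]
[-0.34537436  0.56222819  0.48253598] 15.375
0.034 [-0.1010636  -0.95117521 -0.35884498] [ 0.52645077 -0.1384554   0.05546854]
0.028 [ 0.77555287 -0.44384183 -0.9103899 ] [ 0.52610853 -0.14418433  0.05506496]
0.025 [ 0.07219609 -1.41331099 -0.70105863] [ 0.52602651 -0.14694238  0.05497426]
0.022 [ 0.84770777 -0.29445962 -0.22020428] [ 0.52601836 -0.14998324  0.05501562]
0.019 [0.13273018 3.52954782 1.06513269] [ 0.52584329 -0.15190283  0.05489102]
16.8583
```

View pics/w8.png

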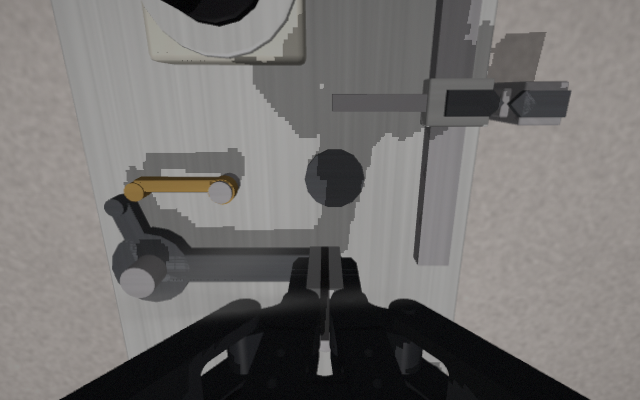

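View pics/s8.png

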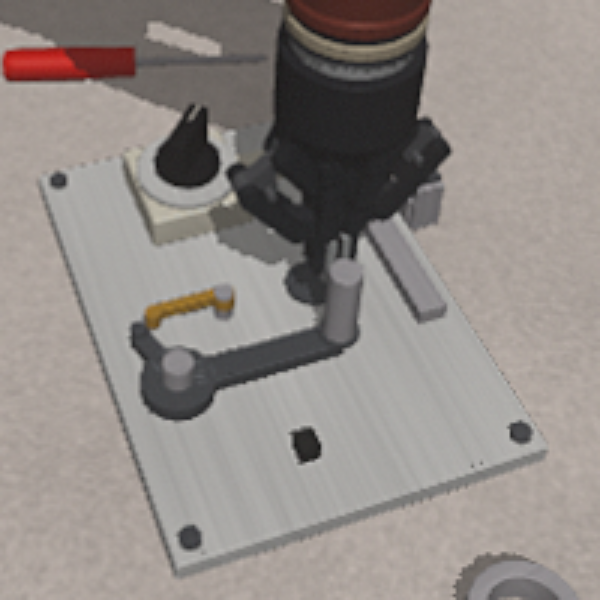

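Contact was at s ≈ 0.0195 (3.5 N), and the closed fingers are up against the post. Now pushing along the arc.

Run:
```python
import cv2,numpy as np
from cell import *
from cl import *
f0=np.array([-0.345,0.56,0.48])
for th in np.arange(.06,.545,.06):
    p,q=pose(th,.0195);move_ptp(p,q)
    f=np.array(get_force())-f0;e=np.array(get_ee_pos())
    print(round(th,2),f.round(2),(e-p).round(4),round(get_time_s(),2))
    if np.linalg.norm(f)>25:break
c=capture("wrist");cv2.imwrite("pics/w9.png",c["image"])
s=capture("side");cv2.imwrite("pics/s9.png",cv2.resize(s["image"][190:390,265:465],None,fx=3,fy=3))
t=capture("top");cv2.imwrite("pics/t9.png",cv2.resize(t["image"][145:265,310:500],None,fx=4.2,fy=4.2))
import pickle;pickle.dump(dict(wrist=c,side=s,top=t),open("cap9.pkl","wb"))
```

```text
0.06 [ 0.98  3.62 -0.22] [-0.0001  0.0005 -0.0001] 17.11
0.12 [ 1.58  4.23 -0.13] [-0.      0.0004 -0.0001] 17.36
0.18 [1.16 6.72 0.45] [ 0.0001  0.001  -0.0001] 17.61
0.24 [ 2.16  5.14 -0.25] [ 0.0002  0.0008 -0.0001] 17.86
0.3 [ 2.89  4.36 -1.15] [ 0.0003  0.0005 -0.0001] 18.11
0.36 [ 2.72  4.65 -1.72] [ 0.0002 -0.0001 -0.0001] 18.36
0.42 [ 1.56  2.84 -1.75] [ 0.0002 -0.0001 -0.    ] 18.61
0.48 [ 3.57  5.66 -1.68] [0.0006 0.001  0.0001] 18.86
0.54 [ 5.95  5.99 -1.57] [0.0008 0.0011 0.0001] 19.11
```

View pics/w9.png

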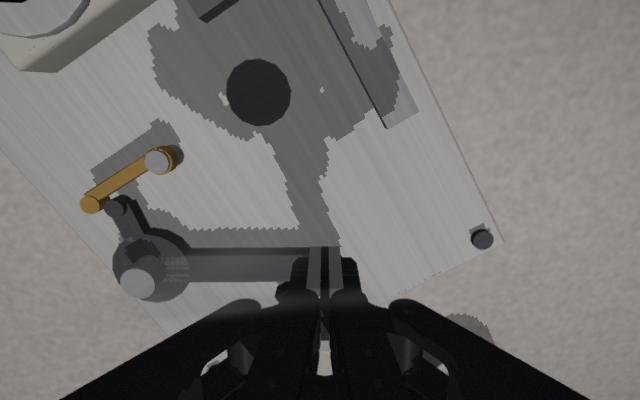

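View pics/s9.png

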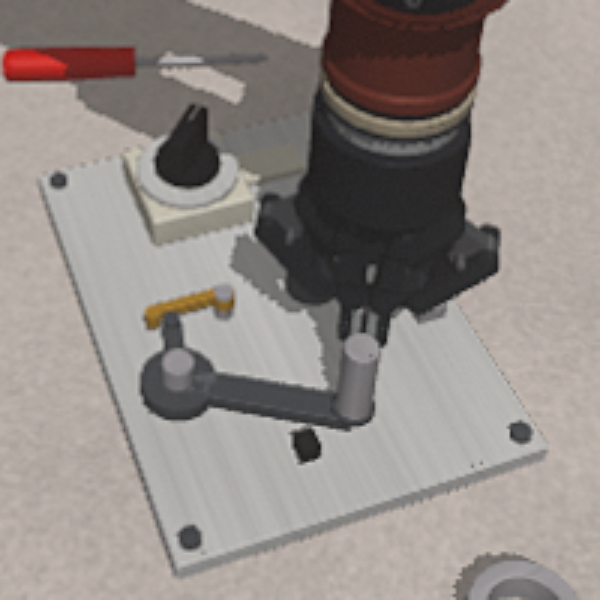

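The roller has swung back and the pawl is past its peak. The arm's bar stays level in the wrist view with the tool turned 0.54 rad. I'll push slightly more for margin and check the angle and pointer.

Run:
```python
import cv2,numpy as np
from cell import *
from cl import *
from h import *
f0=np.array([-0.345,0.56,0.48])
for th in (.565,.585):
    p,q=pose(th,.0195);move_ptp(p,q);dwell(.2)
    f=np.array(get_force())-f0;e=np.array(get_ee_pos())
    print(th,f.round(2),(e-p).round(4),round(get_time_s(),2))
s=capture("side");a=cv2.resize(cv2.convertScaleAbs(s["image"][230:350,310:450],alpha=1.4),None,fx=5,fy=5,interpolation=cv2.INTER_CUBIC)
t=capture("top");b=cv2.resize(cv2.convertScaleAbs(t["image"][145:185,345:385],alpha=1.6),(500,500),interpolation=cv2.INTER_CUBIC)
cv2.imwrite("pics/s10.png",a);cv2.imwrite("pics/t10.png",b);cv2.imwrite("pics/t10f.png",t["image"])
import pickle;pickle.dump(dict(side=s,top=t),open("cap10.pkl","wb"))
```

```text
0.565 [ 3.4   6.2  -1.98] [0.001  0.0013 0.0001] 19.71
0.585 [ 4.57  6.15 -0.93] [0.001  0.0013 0.0001] 20.16
```

View pics/s10.png

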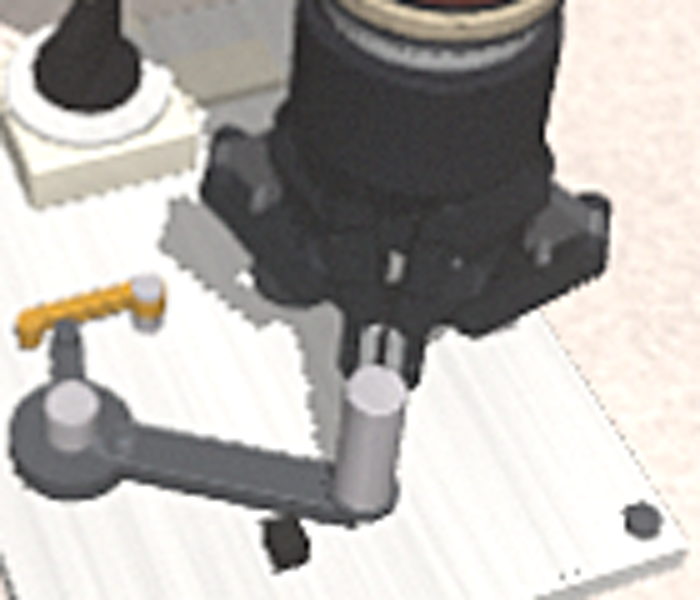

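View pics/t10.png

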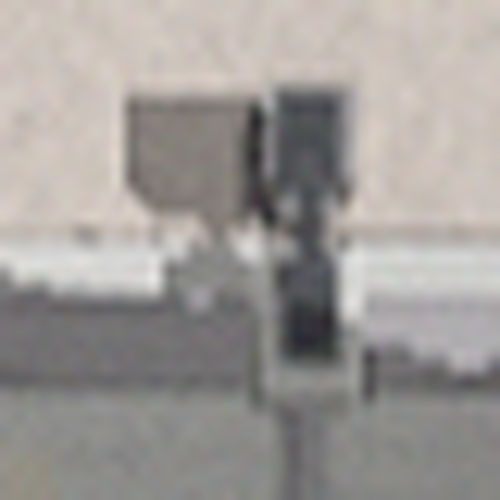

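View pics/t10f.png

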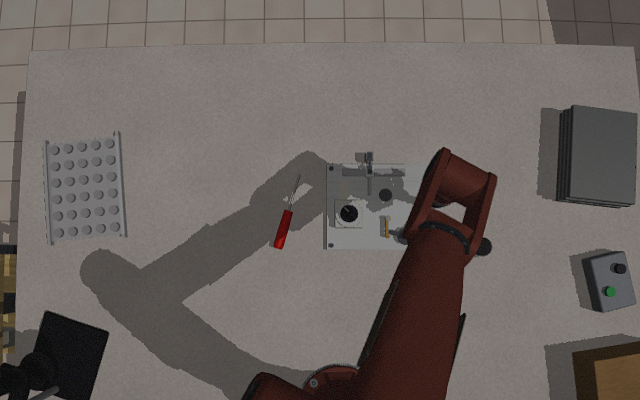

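Run:
```python
import numpy as np,pickle
from h import *
from cell import *
s=pickle.load(open("cap10.pkl","rb"))["side"]
r=onz(s,385.2,308.4,.085)[:2];p=onz(s,324.4,310.4,.045)[:2];print(r,p,np.linalg.norm(r-p),-.0133-np.arctan2(*(r-p)[::-1]))
dwell(.5);print(get_force(),get_time_s())
finish_job()
```

```text
[ 0.50845301 -0.22887848] [ 0.42654687 -0.17201565] 0.09970956611382975 0.5935522239133822
[ 4.53887469  6.67298049 -0.80096527] 20.7583
the job is handed in; nothing more can be done
```

I turned the knob about 1.82 rad clockwise to bring the pointer onto the setting tag. I then pushed the clamp arm past its click by the roller post and handed the job in at about 20.8 s while still holding it there. The system reports no verdict, so these are my last checks.

- **Pointer:** the wrist view from above, taken after I released the knob, put it within about 0.8 mm of the tag. The last top view still showed it in line. Readings taken while I was gripping the knob disagreed, at −1.8 mm (wrist), +1.0 mm (side) and +0.7 mm (top), but all were inside 3 mm.
- **Clamp arm:** the side camera gave 0.59 rad, and the commanded tool pose 0.585 rad. The robot was pushing on the roller with about 8 N.
- **Bystanders:** I planned no contact with the ring gauge, screwdriver, jar or sliding stop, and saw no sign of any. I didn't measure the loose items' positions again at the end.
- **First grasp failed:** the fingers closed above the knob's bar, because the real fingertips stand about 26 mm higher than the reported tool position implies. I lowered the gripper, and the second grasp held with a 13 mm gap.

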